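# Lock the bayonet cap into the polishing dust box

## Task

Take the wing cap from its wooden stand and put it into the slotted port on top of the dust box. Push it down against its spring, turn it clockwise about a quarter turn until you feel the stop, and let it rise into its locked notch, left there on its own. Be gentle: do not ram it down or wrench it against the stop, and leave the hammer, the sugar pot and the steel block where they are.

Things in the scene. Friction and masses are not known exactly. Their poses are not given: they have to be found in the camera images.
- dust_box: Fixed grey sheet-steel box on the bench, 200 mm along its x, 180 mm along its y, 100 mm high, black hose stub on its +x side. Origin: centre of its underside; z up. The port is a bare aluminium plate, 90 x 90 mm, in its top.
- port (a point): Centre of the port, on the plate's flat upper face, 100 mm above the bench; x along the slot, z up. The slot goes through the plate: 60 mm along x, 13 mm wide, with a 16 mm (x) by 21 mm opening in its middle for the cap's stem. The slot's sides reach 15.5 mm down. In the middle, 22 mm down, sits a spring pad: 4 N at first touch and 0.83 N more per mm.
- cap: Loose wing cap, 120 g. Origin: centre of its flange's underside, z up along its axis, x along the wing and the tongue. Black wing to grip: 60 mm along x, 14 mm thick (y), top at z = +49 mm. Steel flange 52 mm across, z = 0 to 6 mm. Below it an 18 mm stem, its tapered foot at z = -34 mm, with a cross tongue 56 mm (x) by 8 mm (y), z = -20 to -26 mm. Half a turn about z changes nothing.
- cap_top (a point): Middle of the top of the cap's wing. Turning: the hidden notch lies 0.9 to 1.7 rad clockwise (from above) from the slot, elsewhere on every box, with 0.08 rad of play either way. It can only be felt: a hard stop ends the turn at its far side; 0.3 to 0.6 N m shows it, over 1.2 N m is too much. In the notch the flange stands 6 to 8 mm above the plate; let go too early it stays at 2.5 to 4.5 mm, unlocked.
- cap_foot (a point): Tip of the cap's stem, 34 mm below the flange's underside. Put in the port and let go, the cap floats on the spring with its flange 12 mm above the plate and cannot turn, the tongue being between the slot's sides. Pushed down until the flange is within 2.5 mm of the plate (about 12 N), it turns freely; at 14 N the flange lies hard on the plate.
- stand: Fixed light wooden block, 110 mm along x, 88 mm along y, 50 mm high, either left or right of the box. Origin: centre of its underside. The cap stands upright in a slot in it, its flange on the block's top, its x along the block's x. Nothing else is on it.
- hammer: Bystander: hammer, 240 mm long, lying to the right of the box and beyond it. Leave it alone.
- sugar_pot: Bystander: lidded silver pot, 88 mm wide, 104 mm high, on the side of the box away from the stand. Leave it alone.
- doming_block: Bystander: 60 mm steel doming block, beyond the box on its left. Leave it alone.
Things that resemble listed ones, but are neither listed nor needed, are in the scene too. What is shaped like the cap but red is not meant.

How it is judged:
On the way:
1. the cap is in the port, its tongue in the slot (z of cap in the frame of port below 0.016 m and horizontal distance between cap and port below 0.006 m and angle between the x axis of cap and the x axis of port, either way round below 0.3 rad), for 0.1 s.
At the end, for the whole second after the job is handed in: The cap is locked in the port: centred within 5 mm, upright within 0.1 rad, turned more than 0.8 rad from the slot, risen into its notch (flange 5 to 8.8 mm above the plate), at rest and let go (z of cap in the frame of port between 0.005 and 0.0088 m and horizontal distance between cap and port below 0.005 m and angle between the x axis of cap and the x axis of port, either way round above 0.8 rad and angle between cap's own z axis and vertical below 0.1 rad and linear speed of cap below 0.02 m/s); the robot touches nothing.
It fails at once if the latch is forced: more than 60 N of contact force on the cap's tongue (contact force between cap_c2 and anything else above 60 N).
It fails at once if the cap is rammed down: more than 45 N on its flange (contact force between cap_c1 and anything else above 45 N).
It fails at once if the hammer, the pot or the block is moved more than 30 mm (distance of any of hammer, sugar_pot, doming_block from where it was at the start of the episode above 0.03 m).
It also fails if it takes over 72 s, if anything falls off the work surface, if the arm or the gripper's body presses on something with over 40 N, if the wrist force passes 120 N, or if a joint passes its speed limit or range.

## Robot

A 6-joint arm with a two-finger parallel gripper is mounted at the origin on the work surface. World frame = base frame: x ahead of the robot, y to its left, z up, the work surface at z = 0. Lengths are in m, angles in rad, forces in N, time in s.
With the tool pointing down it reaches from about 0.375 to 0.9 m from the base axis. Payload 3.1 kg.
Tool frame: the origin (TCP) lies where the fingers leave the gripper's body, on its centre line; the fingertips stand 73 mm ahead of it and the grasp point (between the pads) lies 54 mm ahead of it; z points along the fingers, y is the line along which they close (so a half turn about z gives the same grasp; the last joint's range is limited). The gripper opens to 85 mm and grips with 20 to 120 N. Pads are 22 mm wide; open, the fingers measure 114 mm over their backs; the gripper's body (76 mm by 85 mm) begins 54 mm behind the grasp point. The pads swing forward as they close: fully open they stand 13 mm farther back than shut.
Start: joints at [-1.365, 0.527, 1.433, -0, 1.181, -0.178], TCP at [0.234, -0.579, 0.304] pointing down, gripper open.
Joint ranges: [-3.08, 3.08], [-0.75, 2.2], [0.22, 2.44], [-1.43, 4.57], [0, 2.65], [-2.85, 2.85]. Speed limits (rad/s): [2.79, 2.79, 3.14, 3.14, 3.14, 3.14].

## Interface

Orientations are given as a unit quaternion [x, y, z, w].
In Python, from station import manip gives the robot as it stands.
- The arm moves only by the tool step_arm, never from a script. Its argument "moves" is one flat list of numbers, 5 for each row, row after row: the opening, from 0 (shut) to 1 (fully open), then the shift along the world's x, y, z scaled (see below), then the turn about the world's z scaled (see below). In form: [fingers, x, y, z, yaw, fingers, x, y, z, yaw, ...]. A call has 1 to 12 rows; each row is the pose to reach, as a shift and turn from the pose commanded when the call began, turning the shorter way round; what a row does not reach only later rows make up. The controller multiplies each number of a shift by 200 mm and each number of a turn by pi rad. A row lasts 1/8 s, in which the tool goes at most 62.5 mm and 10.7 degrees, less where a joint would pass 70% of its speed; a pose out of reach is approached as far as the arm can. A call with a number of a shift or a turn outside -1 to 1 is refused whole. A call with a gripper value outside its range is refused whole. The fingers move at their own pace and stop on an object; "grip_force" is the grip in N (left out, the last holds). Time passes only in rows, so rows that repeat a pose let the fingers close. It gives the time, the measured TCP pose, the force, the opening and the grip force at its end, in the units of the state.
- manip.sense(): the state, without advancing time (a new reading comes with each control period).
- manip.snapshot(name): name is "scene" or "side" or "wrist"; returns a dict with "color" (420x560x3 uint8, blue, green, red), "z_map" (420x560 float32, m along the optical axis (not along the pixel's ray), 0 where there is no reading), "fovy" (degrees; the focal length in pixels is half the picture's height over the tangent of half this angle, whatever the lens; pixels are square), "cx", "cy" (the principal point, pixels), "k1" (the pictures are not rectified: a ray, as slopes to the right and down, at radius r is drawn at 1 + k1 r^2 times it, then the intrinsics apply), "R" (3x3) and "t" (3): a world point X has camera coordinates R X + t; the wrist camera has in their place "mount" (4x4, takes a point from camera to tool coordinates, whose origin is the TCP and whose axes are the flange's). Camera axes: x right, y down, z forward; pixel columns grow to the right and rows downward; lengths in m; the calibration is good to about 2 mm. A picture is of the moment at which its call begins: read the wrist's pose just before it.
- manip.sign_off(): hands the job in; it is judged then, once.
The state is a dict: "t": time; "q": joint angles; "qd": joint speeds; "tau": joint torques, N m; "tcp_pos": TCP position; "tool_rot": TCP orientation; "force": force on the tool from outside, world axes, zero at the start; "ft_torque": the same for the moment, N m; "finger_gap": opening from 0.0 (shut) to 1.0 (fully open); "gripper_force": force on a finger pad.
Only numpy, scipy, OpenCV 4.12 (cv2) and the standard library are available. Lean on these libraries where they do the work, as an engineer would, in place of code of your own. Each camera call takes 0.05 s, during which the arm holds its last target. There are 200 camera calls.

## Working session

There is one attempt and no reset: what is moved stays moved. The work goes in short steps, Python scripts to look and compute and a tool call to move; the robot and the scene stay as the last step left them, time stands still between calls to the robot, and variables do not carry over. Pictures are saved under pics/ and viewed, at most 10 in all, crops included, and the job is handed in when it is done.

Besides the shell and the picture viewer there is one more tool, called as a command line: name --argument value ..., lists and objects as JSON in quotes. step_arm: Moves the arm, as the interface text tells. Its arguments: {"type":"object","properties":{"moves":{"type":"array","items":{"type":"number"}},"grip_force":{"type":"number"}},"required":["moves"]}

```bash
mkdir -p pics
cat > h.py <<'E'
import numpy as np, cv2, pickle
from station import manip
def snap(n):
    s=manip.sense(); d=manip.snapshot(n)
    from scipy.spatial.transform import Rotation as Ro
    if 'mount' in d:
        T=np.eye(4);T[:3,:3]=Ro.from_quat(s['tool_rot']).as_matrix();T[:3,3]=s['tcp_pos']
        M=np.linalg.inv(T@np.array(d['mount'])); d['R']=M[:3,:3]; d['t']=M[:3,3]
    d['R']=np.array(d['R']);d['t']=np.array(d['t'])
    d['f']=210/np.tan(np.radians(d['fovy'])/2)
    return d
def slopes(d,uv):
    p=(np.atleast_2d(uv).astype(float)-[d['cx'],d['cy']])/d['f']; q=p.copy()
    for _ in range(20): q=p/(1+d['k1']*(q**2).sum(1,keepdims=True))
    return q
def plane(d,uv,z):
    q=slopes(d,uv); r=np.c_[q,np.ones(len(q))]@d['R']; c=-d['R'].T@d['t']
    return c+r*((z-c[2])/r[:,2])[:,None]
def depthpts(d,mask=None):
    m=d['z_map']>0
    if mask is not None: m=m&(mask>0)
    v,u=np.nonzero(m); Z=d['z_map'][v,u]; q=slopes(d,np.c_[u,v])
    return (np.c_[q,np.ones(len(q))]*Z[:,None]-d['t'])@d['R'], np.c_[u,v]
E
python3 - <<'E'
from h import *
a=snap('scene');b=snap('side')
pickle.dump((a,b),open('s0.pkl','wb'))
cv2.imwrite('pics/a.png',a['color']);cv2.imwrite('pics/b.png',b['color'])
print(a['fovy'],a['k1'],-a['R'].T@a['t'],-b['R'].T@b['t'],manip.sense())
E
```

```text
56.471839837409775 -0.007299992817773293 [1.09245698 0.56602194 0.58985332] [0.27216276 0.89296432 0.87623205] {'t': 0.1, 'q': array([-1.36550580e+00,  5.28393061e-01,  1.43376471e+00, -1.58573889e-06,
        1.18141697e+00, -1.78506819e-01]), 'qd': array([ 0.00080519, -0.00450774, -0.00227485,  0.00106385,  0.00063367,
        0.00019508]), 'tau': array([ 1.38719038e-04, -4.43303168e+01, -1.78586036e+01, -2.65426906e-04,
        3.89016655e-03,  2.06765003e-05]), 'tcp_pos': array([ 0.23394679, -0.57902245,  0.30302215]), 'tool_rot': array([ 9.81643344e-01,  1.90723263e-01, -1.40046711e-05, -9.90944881e-04]), 'force': array([-0.05326406,  0.44918456,  0.77992288]), 'ft_torque': array([-0.01020032, -0.00682362,  0.06708893]), 'gripper_force': 0.0, 'finger_gap': 0.9988475207758478}
```

View pics/a.png

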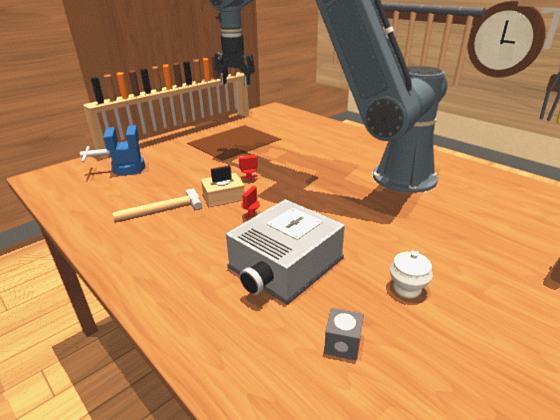

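View pics/b.png

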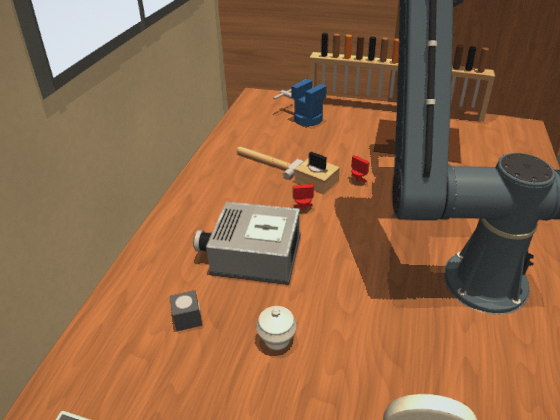

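The scene picture shows the black wing cap on the wooden stand at (221,176). Two red lookalikes stand at (248,164) and (250,202), and the port's slot is at (293,222). In the side picture these are at (317,160), (360,168), (303,195) and (266,228). I choose the black cap on the light wooden block.

Run:
```python
from h import *
a,b=pickle.load(open('s0.pkl','rb'))
for n,d,cap,port in (('a',a,(221,176),(294,222)),('b',b,(317,160),(266,228))):
    P,uv=depthpts(d)
    def near(c,r): return (np.abs(uv-np.array(c))<r).all(1)
    col=d['color'][uv[:,1],uv[:,0]].astype(int)
    # cap: black
    m=near(cap,22)&(col.max(1)<60)&(P[:,2]>.06)
    Q=P[m];print(n,'cap n',m.sum(),np.median(Q,0),Q.min(0),Q.max(0))
    # stand top
    m=near(cap,35)&(np.abs(P[:,2]-.05)<.004)
    r=cv2.minAreaRect((P[m][:,:2]*1000).astype(np.float32));print('stand',m.sum(),r)
    m=near(port,75)&(np.abs(P[:,2]-.1)<.006)
    r=cv2.minAreaRect((P[m][:,:2]*1000).astype(np.float32));print('box',m.sum(),r, np.median(P[m][:,2]))
    m=near(port,30)&(col.min(1)>190)
    r=cv2.minAreaRect(plane(d,uv[m],.1)[:,:2].astype(np.float32)*1000);print('plate',m.sum(),r)
    m=near(port,12)&(col.max(1)<130)
    X=plane(d,uv[m],.1)[:,:2]; r=cv2.minAreaRect(X.astype(np.float32)*1000);print('slot',m.sum(),r)
x=np.hstack([cv2.resize(a['color'][150:240,190:320],None,fx=3,fy=3),cv2.resize(b['color'][140:245,225:355],None,fx=3,fy=3)[:270]])
cv2.imwrite('pics/c.png',x)
```

```text
a cap n 212 [ 0.50807017 -0.31544588  0.07934481] [ 0.48117505 -0.32813699  0.06006207] [ 0.53338127 -0.30431364  0.09884493]
stand 442 ((502.6602783203125, -294.6759033203125), (252.95848083496094, 163.82391357421875), 49.63861083984375)
box 4190 ((588.572998046875, -89.46188354492188), (466.7297668457031, 215.1900634765625), 89.19755554199219) 0.09683087363500952
plate 2176 ((563.0549926757812, 45.86805725097656), (210.78195190429688, 135.29434204101562), 48.41597366333008)
slot 10 ((570.797607421875, 43.92924499511719), (5.5452094078063965, 20.041275024414062), 82.91921997070312)
b cap n 202 [ 0.50195372 -0.31436653  0.08421985] [ 0.47538526 -0.3329067   0.06082643] [ 0.52983389 -0.29957328  0.10221911]
stand 400 ((502.5653381347656, -303.99884033203125), (195.21102905273438, 132.50588989257812), 63.48915100097656)
box 3545 ((587.2965087890625, -92.96565246582031), (471.2602844238281, 215.235595703125), 89.13134002685547) 0.0968492969625315
plate 679 ((547.2172241210938, 44.73530197143555), (114.1520767211914, 171.63165283203125), 5.646790981292725)
slot 56 ((560.5601196289062, 39.791175842285156), (53.034175872802734, 15.29359245300293), 13.629537582397461)
```

View pics/c.png

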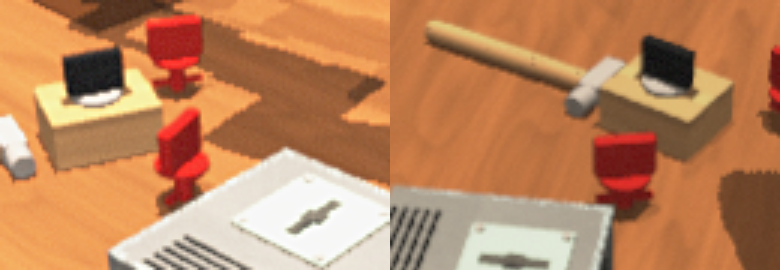

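The crop confirms it: the black wing with its steel flange stands on the light wooden block, at about (0.506, -0.315). I'll move above it for a wrist view.

step_arm --moves '[1,1,0.9,0,0,1,1,0.9,0,0,1,1,0.9,0,0,1,1,0.9,0,0,1,1,0.9,0,0,1,1,0.9,0,0]'

```text
t: 0.85
tcp_pos: [0.4346, -0.3987, 0.3036]
tool_rot: [0.981, 0.192, -0.0, -0.0]
force: [-1.3, 0.0, 0.6]
finger_gap: 0.998
gripper_force: 0.0
```

Run:
```python
from h import *
w=snap('wrist');pickle.dump(w,open('w1.pkl','wb'));cv2.imwrite('pics/w1.png',w['color'])
s=manip.sense();print(s['t'],s['tcp_pos'],s['tool_rot'],-w['R'].T@w['t'],w['R'][2])
```

```text
0.9 [ 0.43381475 -0.39978782  0.30369245] [ 9.81555566e-01  1.91176471e-01 -4.61283503e-04  1.21740582e-04] [ 0.49624298 -0.37298754  0.37439553] [-0.24154296 -0.09822738 -0.96540581]
```

View pics/w1.png

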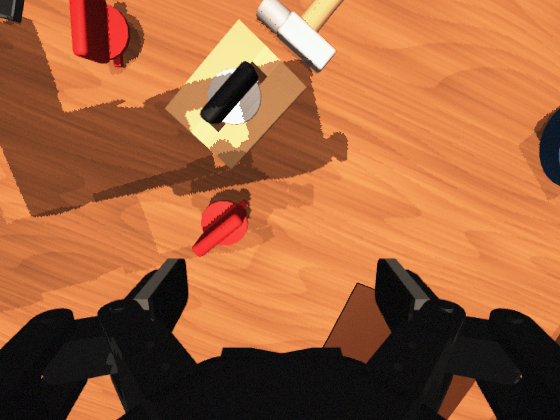

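The wrist view shows the black wing at (230,93) on the stand, whose corners are at (240,20), (306,88), (233,168) and (165,103). The red caps are at (105,30) and (222,228), and the hammer head is at (295,35).

```bash
cat >> h.py <<'E'
def rect(uvmask,d,z):
    v,u=np.nonzero(uvmask); X=plane(d,np.c_[u,v],z)[:,:2]
    (c,s,ang)=cv2.minAreaRect((X*1000).astype(np.float32))
    if s[0]<s[1]: ang+=90; s=s[::-1]
    return np.array(c),s,ang
E
python3 - <<'E'
from h import *
w=pickle.load(open('w1.pkl','rb'))
P=plane(w,[(240,20),(306,88),(233,168),(165,103)],.05)
print(P.round(4),P.mean(0)); 
for i in range(4):
    e=P[(i+1)%4]-P[i]; print(np.linalg.norm(e),np.degrees(np.arctan2(e[1],e[0])))
D,uv=depthpts(w)
col=w['color'][uv[:,1],uv[:,0]].astype(int)
m=(np.abs(uv-[230,93])<45).all(1)&(col.max(1)<70)&(D[:,2]>.092)
Q=D[m]; print(m.sum(),np.median(Q[:,2]),Q[:,2].max()); 
print(cv2.minAreaRect((Q[:,:2]*1000).astype(np.float32)))
k=np.zeros((420,560),bool);k[uv[m][:,1],uv[m][:,0]]=1
print(rect(k,w,.099))
E
```

```text
[[ 0.5716 -0.3011  0.05  ]
 [ 0.5386 -0.3819  0.05  ]
 [ 0.4389 -0.343   0.05  ]
 [ 0.4742 -0.2584  0.05  ]] [ 0.5058109  -0.32109429  0.05      ]
0.08730463945307519 -112.22339482488685
0.1070058850141218 158.71957409555873
0.09174990120437741 67.32876844667115
0.1063080856551878 -23.668739113683053
1209 0.09929060251010972 0.10229100819605519
((504.708984375, -321.1073913574219), (13.7332124710083, 59.13648986816406), 68.05846405029297)
(array([ 504.44540405, -321.66964722]), (58.64250946044922, 14.383309364318848), 158.54888916015625)
```

step_arm --moves '[0.5,0.355,0.39,0,0.06,0.5,0.355,0.39,0,0.12,0.5,0.355,0.39,0,0.18,0.5,0.355,0.39,0,0.24,0.5,0.355,0.39,0,0.3,0.5,0.355,0.39,-0.1,0.36,0.5,0.355,0.39,-0.2,0.42,0.5,0.355,0.39,-0.3,0.48,0.5,0.355,0.39,-0.4,0.54,0.5,0.355,0.39,-0.5,0.6,0.5,0.355,0.39,-0.5,0.66,0.5,0.355,0.39,-0.5,0.715]' --grip_force 40

```text
t: 2.4
tcp_pos: [0.5036, -0.3239, 0.2032]
tool_rot: [0.252, 0.968, -0.0, -0.001]
force: [1.5, 0.4, 0.4]
finger_gap: 0.499
gripper_force: 0.0
```

step_arm --moves '[0.5,0,0,0,0.04,0.5,0,0,0,0.04,0.5,0,0,0,0.04]'

```text
t: 2.78
tcp_pos: [0.5044, -0.3227, 0.2038]
tool_rot: [0.194, 0.981, -0.0, -0.0]
force: [0.1, -0.0, 0.3]
finger_gap: 0.498
gripper_force: 0.0
```

Run:
```python
from h import *
w=snap('wrist');pickle.dump(w,open('w2.pkl','wb'));cv2.imwrite('pics/w2.png',w['color'])
s=manip.sense();print(s['t'],s['tcp_pos'],s['tool_rot'],s['q'])
D,uv=depthpts(w)
col=w['color'][uv[:,1],uv[:,0]].astype(int)
m=(np.abs(D-[.505,-.321,.1])<[.035,.035,.007]).all(1)&(col.max(1)<80)
Q=D[m]; print(m.sum(),np.median(Q[:,2]))
print(cv2.minAreaRect((Q[:,:2]*1000).astype(np.float32)))
```

```text
2.825 [ 0.50451188 -0.32243407  0.20385917] [ 1.93122363e-01  9.81174674e-01 -9.94539253e-05 -4.15276423e-05] [-7.55060570e-01  6.19821787e-01  1.58862762e+00 -2.64623556e-04
  9.33107818e-01 -1.93701251e+00]
2113 0.09937707510634176
((503.7769775390625, -320.1000061035156), (13.856322288513184, 58.54164505004883), 68.79962158203125)
```

View pics/w2.png

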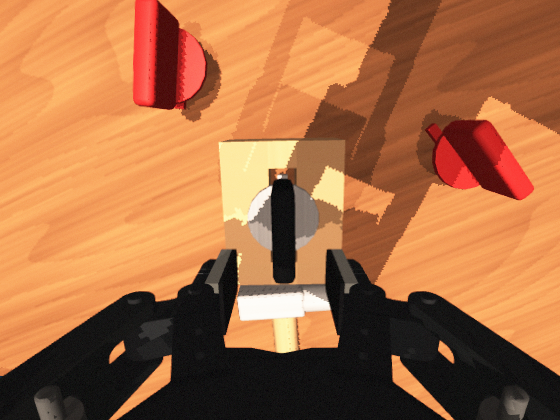

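The view shows the black wing at (284,230), centred between the fingers and aligned with them. The hammer head, at (285,300), lies beyond the stand and below the fingertips.

step_arm --moves '[0.5,0,0.01,-0.15,0,0.5,0,0.01,-0.28,0,0.5,0,0.01,-0.335,0,0.5,0,0.01,-0.335,0,0,0,0.01,-0.335,0,0,0,0.01,-0.335,0,0,0,0.01,-0.335,0,0,0,0.01,-0.335,0,0,0,0.01,-0.335,0]' --grip_force 50

```text
t: 3.95
tcp_pos: [0.5055, -0.3205, 0.1381]
tool_rot: [0.192, 0.981, -0.001, 0.001]
force: [-1.3, -3.6, 6.0]
finger_gap: 0.153
gripper_force: 51.1
```

step_arm --moves '[0,0,0,0.1,0,0,0,0,0.25,0,0,0,0,0.45,0,0,0,0,0.66,0,0,0.1,0.2,0.66,0.04,0,0.2,0.4,0.66,0.08,0,0.3,0.6,0.66,0.12,0,0.4,0.8,0.66,0.16,0,0.5,0.95,0.66,0.178,0,0.6,1,0.66,0.178,0,0.6,1,0.66,0.178]'

```text
t: 5.32
tcp_pos: [0.6255, -0.1178, 0.2681]
tool_rot: [-0.088, 0.996, 0.001, -0.0]
force: [-0.7, 0.5, -0.8]
finger_gap: 0.155
gripper_force: 50.1
```

step_arm --moves '[0,0,0.2,0,0,0,0,0.4,0,0,0,0,0.6,0,0,0,0,0.8,0,0,0,0,0.88,0,0,0,0,0.88,0,0,0,0,0.88,0,0]'

```text
t: 6.2
tcp_pos: [0.625, 0.055, 0.2688]
tool_rot: [-0.086, 0.996, -0.0, -0.0]
force: [-0.6, -0.7, -1.2]
finger_gap: 0.162
gripper_force: 50.1
```

Run:
```python
from h import *
w=snap('wrist');pickle.dump(w,open('w3.pkl','wb'));cv2.imwrite('pics/w3.png',w['color'])
s=manip.sense();print(s['t'],s['tcp_pos'],s['tool_rot'],s['q'],s['force'])
```

```text
6.25 [0.62511607 0.05489792 0.26882641] [-8.56908195e-02  9.96321737e-01 -2.59144965e-04 -1.15691062e-04] [-9.00264186e-02  5.70266738e-01  1.46083823e+00 -6.14717501e-04
  1.11062491e+00 -1.83214179e+00] [ 0.72362523 -0.29912424 -1.14536853]
```

View pics/w3.png

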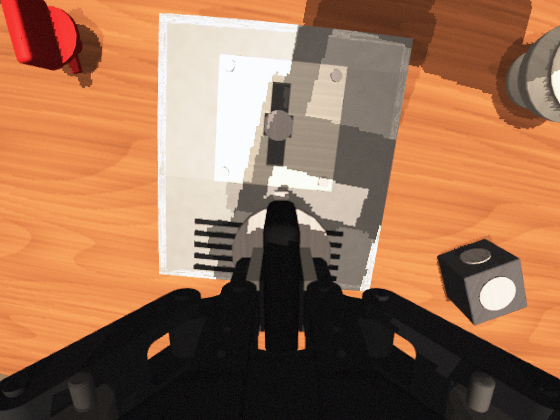

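This shows the held cap at (282,245), and the plate's slot running from (281,83) to (275,165) with its centre opening at (278,125). The plate corners are at about (220,55), (347,66), (331,190) and (215,181).

Run:
```python
from h import *
w=pickle.load(open('w3.pkl','rb'))
g=w['color'].max(2)
k=np.zeros_like(g,bool);k[78:170,262:295]=g[78:170,262:295]<70
# keep the biggest component(s)
n,l,st,ce=cv2.connectedComponentsWithStats(k.astype(np.uint8));print([tuple(x) for x in st[1:] if x[4]>15])
kk=np.isin(l,[i for i in range(1,n) if st[i][4]>15])
print('slot',rect(kk,w,.1))
P=plane(w,[(281,83),(275,165),(278,125)],.1);print(P,np.degrees(np.arctan2(*(P[0]-P[1])[[1,0]])))
C=plane(w,[(220,55),(347,66),(331,190),(215,181)],.1);print(C.round(4),C.mean(0))
for i in range(4):
    e=C[(i+1)%4]-C[i];print(np.linalg.norm(e),np.degrees(np.arctan2(e[1],e[0])))
# box top outline by depth
D,uv=depthpts(w);m=(np.abs(D[:,2]-.1)<.005)&(uv[:,1]<190)
print('z',np.median(D[m][:,2]))
# held cap: wing top, height tcp+... flange z = tcp-0.088
m=(np.abs(uv-[282,240])<[25,60]).all(1)&(w['color'][uv[:,1],uv[:,0]].max(1)<80)&(np.abs(D[:,2]-.2298)<.006)
Q=D[m];print('wing',m.sum(),np.median(Q[:,2]),cv2.minAreaRect((Q[:,:2]*1000).astype(np.float32)),Q[:,0].min())
# flange: bright pixels near z .187
m=(np.abs(uv-[282,240])<60).all(1)&(np.abs(D[:,2]-.187)<.006)
Q=D[m];print('flange',m.sum(),np.median(Q[:,2]),Q.min(0),Q.max(0))
np.save('fl.npy',Q)
cv2.imwrite('pics/w3c.png',cv2.resize(w['color'][40:300,190:370],None,fx=3,fy=2.3))
```

```text
[(np.int32(271), np.int32(84), np.int32(19), np.int32(28), np.int32(354)), (np.int32(267), np.int32(138), np.int32(18), np.int32(27), np.int32(382))]
slot (array([560.34008789,  41.82262039]), (57.528255462646484, 11.84875774383545), 4.578218936920166)
[[0.5313356  0.03928348 0.1       ]
 [0.58984968 0.04480073 0.1       ]
 [0.56052358 0.04209703 0.1       ]] -174.61354706665054
[[ 0.5199 -0.0062  0.1   ]
 [ 0.5118  0.0833  0.1   ]
 [ 0.6014  0.0906  0.1   ]
 [ 0.6097  0.0015  0.1   ]] [0.56071795 0.04227567 0.1       ]
0.08987012855468846 95.15744791722356
0.08988920986386567 4.628694318893509
0.08948674291198008 -84.69629932459398
0.09011490805100636 -175.12603003667442
z 0.09732061146138654
wing 3142 0.23019172341842706 ((610.2928466796875, 53.31040573120117), (32.23860549926758, 19.104129791259766), 11.751072883605957) 0.5942933885776769
flange 2233 0.1875803165099624 [0.59438571 0.0296402  0.18151616] [0.63436103 0.08078804 0.19295942]
```

Run:
```python
from h import *
from scipy.optimize import least_squares
Q=np.load('fl.npy')
for lo,hi in((.1845,.1905),(.186,.189)):
    q=Q[(Q[:,2]>lo)&(Q[:,2]<hi)][:,:2]
    th=None; c=np.array([.622,.055]); 
    for _ in range(5):
        r=q-c; a=np.degrees(np.arctan2(r[:,1],-r[:,0])); B=[]
        for t in range(-75,76,5):
            m=np.abs(a-t)<2.5
            if m.sum()>5: B.append(q[m][np.argsort(np.hypot(*r[m].T))[-3]])
        B=np.array(B); s=least_squares(lambda p:np.hypot(*(B-p).T)-.026,c,loss='soft_l1',f_scale=.0005); c=s.x
    print(c,len(B),np.sqrt((s.fun**2).mean()))
w=pickle.load(open('w3.pkl','rb'))
D,uv=depthpts(w)
col=w['color'][uv[:,1],uv[:,0]].max(1)
m=(np.abs(uv-[282,225])<[25,45]).all(1)&(col<80)&(np.abs(D[:,2]-.2298)<.003)
Q=D[m]
for lo in np.arange(.592,.62,.004):
    q=Q[(Q[:,0]>lo)&(Q[:,0]<lo+.004)]
    if len(q)>5: print(lo.round(3),len(q),np.percentile(q[:,1],[1,50,99]).round(4))
```

```text
[0.62472669 0.05553543] 24 0.0003611468614232402
[0.6248465  0.05553441] 24 0.0003488705934820052
0.592 122 [0.0472 0.0524 0.057 ]
0.596 402 [0.0449 0.0511 0.0577]
0.6 366 [0.045  0.0519 0.0585]
0.604 360 [0.0457 0.0523 0.0593]
0.608 341 [0.0464 0.0529 0.06  ]
0.612 32 [0.0468 0.0485 0.0534]
```

step_arm --moves '[0,-0.1,-0.02,0,-0.01,0,-0.22,-0.045,0,-0.02,0,-0.318,-0.067,0,-0.027,0,-0.318,-0.067,-0.1,-0.027,0,-0.318,-0.067,-0.2,-0.027,0,-0.318,-0.067,-0.2,-0.027,0,-0.318,-0.067,-0.2,-0.027]'

```text
t: 7.12
tcp_pos: [0.562, 0.0423, 0.2295]
tool_rot: [-0.044, 0.999, -0.0, 0.001]
force: [-0.1, -1.0, -0.4]
finger_gap: 0.152
gripper_force: 50.1
```

Run:
```python
from h import *
s=manip.sense();print(s['t'],s['tcp_pos'],s['tool_rot'],s['force'],s['ft_torque'])
b=snap('side');a=snap('scene')
x=np.hstack([cv2.resize(a['color'][150:290,220:350],None,fx=3,fy=3),cv2.resize(b['color'][140:280,205:335],None,fx=3,fy=3)])
cv2.imwrite('pics/d.png',x)
```

```text
7.125 [0.56201735 0.04230288 0.22945257] [-4.36837010e-02  9.99045266e-01 -1.29873567e-04  5.22394639e-04] [-0.10806719 -1.00562637 -0.36812079] [-0.01447225 -0.03203812 -0.01873904]
```

View pics/d.png

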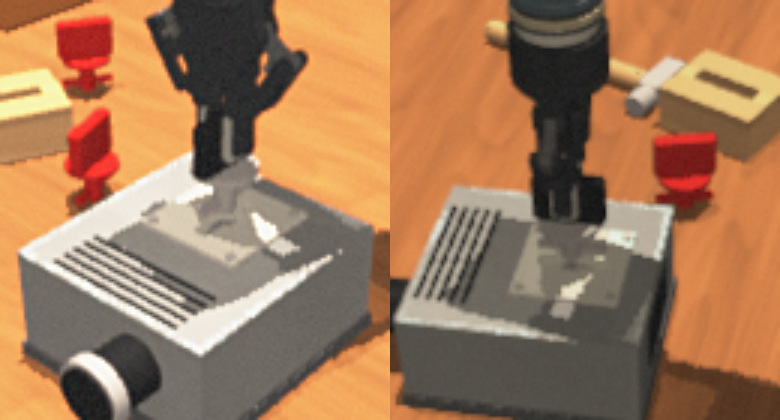

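The cap hangs over the port with the slot directly beneath the foot (scene crop about (215,215), side crop about (570,250)). I'll descend gently.

step_arm --moves '[0,-0.003,-0.003,-0.03,0,0,-0.003,-0.003,-0.05,0,0,-0.003,-0.003,-0.07,0,0,-0.003,-0.003,-0.08,0,0,-0.003,-0.003,-0.09,0,0,-0.003,-0.003,-0.1,0,0,-0.003,-0.003,-0.11,0,0,-0.003,-0.003,-0.118,0]'

```text
t: 8.22
tcp_pos: [0.5608, 0.0425, 0.2052]
tool_rot: [-0.044, 0.999, 0.0, -0.0]
force: [0.1, -0.3, -0.1]
finger_gap: 0.155
gripper_force: 50.1
```

step_arm --moves '[0,0,0,-0.01,0,0,0,0,-0.02,0,0,0,0,-0.03,0,0,0,0,-0.04,0,0,0,0,-0.04,0]'

```text
t: 8.85
tcp_pos: [0.5609, 0.0425, 0.1977]
tool_rot: [-0.044, 0.999, -0.0, 0.0]
force: [-1.9, 0.3, 4.6]
finger_gap: 0.156
gripper_force: 50.9
```

step_arm --moves '[0,0,0,-0.01,0,0,0,0,-0.02,0,0,0,0,-0.025,0,0,0,0,-0.03,0,0,0,0,-0.035,0,0,0,0,-0.035,0]'

```text
t: 9.6
tcp_pos: [0.561, 0.0425, 0.1914]
tool_rot: [-0.044, 0.999, -0.0, 0.0]
force: [-2.0, -0.5, 9.4]
finger_gap: 0.157
gripper_force: 51.6
```

step_arm --moves '[0,0,0,-0.005,0,0,0,0,-0.01,0,0,0,0,-0.015,0,0,0,0,-0.015,0,0,0,0,-0.015,0]'

```text
t: 10.22
tcp_pos: [0.561, 0.0425, 0.1888]
tool_rot: [-0.044, 0.999, -0.0, 0.0]
force: [-3.5, 0.8, 11.0]
finger_gap: 0.156
gripper_force: 52.0
```

Run:
```python
from h import *
s=manip.sense();print(s['tcp_pos'],s['force'],s['ft_torque'])
```

```text
[0.5609527  0.04251592 0.18883904] [-3.51305132  0.75632868 10.96806724] [0.04157029 0.64634416 0.01143102]
```

step_arm --moves '[0,-0.003,0,-0.004,0,0,-0.003,0,-0.008,0,0,-0.003,0,-0.008,0,0,-0.003,0,-0.008,0]'

```text
t: 10.72
tcp_pos: [0.5608, 0.0425, 0.188]
tool_rot: [-0.044, 0.999, -0.0, 0.001]
force: [-3.4, 0.8, 15.5]
finger_gap: 0.158
gripper_force: 52.6
```

Run:
```python
from h import *
s=manip.sense();print(s['tcp_pos'],s['force'],s['ft_torque'])
```

```text
[0.56076798 0.04249226 0.18799048] [-3.44285204  0.78622086 15.51913535] [0.04976213 0.66592266 0.05388228]
```

step_arm --moves '[0,0,0,0.004,0,0,0,0,0.004,-0.02,0,0,0,0.004,-0.05,0,0,0,0.004,-0.08,0,0,0,0.004,-0.1,0,0,0,0.004,-0.1,0]'

```text
invalid input at $.moves: expected a multiple of 5 numbers
```

```bash
cat > st.py <<'E'
from h import *
s=manip.sense();q=s['tool_rot'];print(s['t'],s['tcp_pos'],s['force'].round(2),s['ft_torque'].round(3),'turn from slot rad',2*np.arctan2(q[1],q[0])-2*np.arctan2(.999,-.044), s['q'][5])
E
python3 st.py
```

```text
10.725 [0.56076798 0.04249226 0.18799048] [-3.44  0.79 15.52] [0.05  0.666 0.054] turn from slot rad 0.0006345633943705131 -1.7824630002436959
```

step_arm --moves '[0,0,0,0.004,0,0,0,0,0.004,-0.02,0,0,0,0.004,-0.05,0,0,0,0.004,-0.08,0,0,0,0.004,-0.1,0,0,0,0.004,-0.1]'

```text
t: 11.48
tcp_pos: [0.5619, 0.0422, 0.1886]
tool_rot: [0.113, 0.994, -0.0, 0.003]
force: [-1.2, -0.3, 11.8]
finger_gap: 0.159
gripper_force: 52.0
```

```bash
python3 st.py
```

```text
11.475 [0.5618698  0.04221919 0.18859272] [-1.16 -0.28 11.85] [-0.059  0.176  0.024] turn from slot rad -0.3138785162798903 -1.467931794777934
```

step_arm --moves '[0,0,0,-0.002,-0.03,0,0,0,-0.002,-0.06,0,0,0,-0.002,-0.09,0,0,0,-0.002,-0.12,0,0,0,-0.002,-0.15,0,0,0,-0.002,-0.17,0,0,0,-0.002,-0.17]'

```text
t: 12.35
tcp_pos: [0.5615, 0.042, 0.1881]
tool_rot: [0.371, 0.929, 0.0, 0.002]
force: [-1.4, -1.3, 13.5]
finger_gap: 0.156
gripper_force: 52.1
```

```bash
python3 st.py
```

```text
12.35 [0.56148276 0.04199673 0.1881346 ] [-1.41 -1.31 13.45] [-0.171  0.295  0.064] turn from slot rad -0.8477144197583422 -0.9338469087703826
```

step_arm --moves '[0,0,0,0,-0.01,0,0,0,0,-0.02,0,0,0,0,-0.03,0,0,0,0,-0.03]'

```text
t: 12.85
tcp_pos: [0.5613, 0.0419, 0.1881]
tool_rot: [0.414, 0.91, 0.0, 0.002]
force: [-1.9, -1.1, 13.4]
finger_gap: 0.153
gripper_force: 52.1
```

```bash
python3 st.py
```

```text
12.85 [0.5613125  0.04193872 0.18807973] [-1.9  -1.12 13.38] [-0.24   0.389  0.028] turn from slot rad -0.941570112241259 -0.8398899489632842
```

step_arm --moves '[0,0,0,0,-0.01,0,0,0,0,-0.02,0,0,0,0,-0.03,0,0,0,0,-0.03]'

```text
t: 13.35
tcp_pos: [0.5613, 0.0419, 0.188]
tool_rot: [0.456, 0.89, 0.0, 0.002]
force: [-1.3, -1.0, 12.8]
finger_gap: 0.157
gripper_force: 52.0
```

```bash
python3 st.py
```

```text
13.35 [0.56126871 0.04187907 0.18804982] [-1.33 -1.05 12.75] [-0.347  0.456  0.052] turn from slot rad -1.0357402304860241 -0.7456180144781223
```

step_arm --moves '[0,0,0,0,-0.01,0,0,0,0,-0.02,0,0,0,0,-0.02]'

```text
t: 13.72
tcp_pos: [0.5607, 0.0416, 0.188]
tool_rot: [0.483, 0.875, -0.001, 0.001]
force: [-3.9, -2.4, 13.0]
finger_gap: 0.155
gripper_force: 52.2
```

```bash
python3 st.py
```

```text
13.725 [0.5606519  0.04161335 0.18801589] [-3.89 -2.38 12.98] [-0.531  0.657  0.155] turn from slot rad -1.097229510685282 -0.6834070594722319
```

step_arm --moves '[0,0,0,0,-0.007,0,0,0,0,-0.014,0,0,0,0,-0.014]'

```text
t: 14.1
tcp_pos: [0.5602, 0.0414, 0.1881]
tool_rot: [0.501, 0.865, -0.001, 0.001]
force: [-4.1, -2.9, 14.9]
finger_gap: 0.157
gripper_force: 53.1
```

```bash
python3 st.py
```

```text
14.1 [0.56019489 0.04144313 0.18807457] [-4.09 -2.89 14.88] [-0.63   0.83   0.758] turn from slot rad -1.1382284348611682 -0.6412209490523213
```

The stop is felt at 0.76 N m. I'll back off by about 0.08 rad and let the cap rise.

step_arm --moves '[0,0,0,0,0.012,0,0,0,0,0.025,0,0,0,0,0.025]'

```text
t: 14.48
tcp_pos: [0.5608, 0.0418, 0.188]
tool_rot: [0.469, 0.883, -0.0, 0.001]
force: [-2.9, -1.9, 14.4]
finger_gap: 0.159
gripper_force: 52.2
```

```bash
python3 st.py
```

```text
14.475 [0.56082175 0.04178635 0.1880235 ] [-2.92 -1.88 14.41] [-0.404  0.624  0.017] turn from slot rad -1.0636191277496936 -0.7176788809561122
```

step_arm --moves '[0,0,0,0.006,0,0,0,0,0.012,0,0,0,0,0.018,0,0,0,0,0.023,0,0,0,0,0.023,0]'

```text
t: 15.1
tcp_pos: [0.5608, 0.0418, 0.1921]
tool_rot: [0.469, 0.883, -0.0, 0.001]
force: [-1.5, -2.1, 9.9]
finger_gap: 0.157
gripper_force: 51.5
```

```bash
python3 st.py
```

```text
15.1 [0.56082101 0.04179227 0.19206481] [-1.5  -2.13  9.95] [-0.411  0.422 -0.026] turn from slot rad -1.0638753754172545 -0.7174536631298268
```

step_arm --moves '[0,0,0,0.004,0,0,0,0,0.008,0,0,0,0,0.008,0,0,0,0,0.008,0]'

```text
t: 15.6
tcp_pos: [0.5608, 0.0418, 0.1935]
tool_rot: [0.469, 0.883, -0.0, 0.001]
force: [-1.8, -1.4, 7.7]
finger_gap: 0.156
gripper_force: 51.4
```

```bash
python3 st.py
```

```text
15.6 [0.56080929 0.04177244 0.19345592] [-1.79 -1.41  7.68] [-0.401  0.334 -0.002] turn from slot rad -1.0639487019169729 -0.7173897516712517
```

step_arm --moves '[0.25,0,0,0,0,0.5,0,0,0,0,0.5,0,0,0,0,0.5,0,0,0,0,0.5,0,0,0.1,0,0.5,0,0,0.25,0,0.5,0,0,0.45,0,0.5,0,0,0.45,0,0.5,0,0,0.45,0]'

```text
t: 16.73
tcp_pos: [0.5597, 0.0426, 0.2819]
tool_rot: [0.469, 0.883, -0.0, -0.0]
force: [-1.0, -1.0, 0.0]
finger_gap: 0.504
gripper_force: 0.0
```

Run:
```python
from h import *
w=snap('wrist');pickle.dump(w,open('w4.pkl','wb'));cv2.imwrite('pics/w4.png',w['color'])
print(manip.sense()['tcp_pos'])
D,uv=depthpts(w); col=w['color'][uv[:,1],uv[:,0]].astype(int)
m=(np.hypot(D[:,0]-.5606,D[:,1]-.0421)<.04)&(D[:,2]>.145)&(D[:,2]<.165)&(col.max(1)<90)
Q=D[m];print('top',m.sum(),np.median(Q[:,2]),cv2.minAreaRect((Q[:,:2]*1000).astype(np.float32)))
m=(np.hypot(D[:,0]-.5606,D[:,1]-.0421)<.03)&(D[:,2]>.104)&(D[:,2]<.12)
print('flange top',m.sum(),np.median(D[m][:,2]))
m=(np.abs(D[:,:2]-[.5606,.0421])<.044).all(1)&(D[:,2]<.103)&(D[:,2]>.09)&(np.hypot(D[:,0]-.5606,D[:,1]-.0421)>.035)
print('plate',m.sum(),np.median(D[m][:,2]))
```

```text
[0.55947705 0.04261477 0.2812629 ]
top 1770 0.15617722107430265 ((560.6232299804688, 44.27652359008789), (13.888219833374023, 58.16155242919922), 33.68151092529297)
flange top 1893 0.11370205596369118
plate 4975 0.10084042378278865
```

View pics/w4.png

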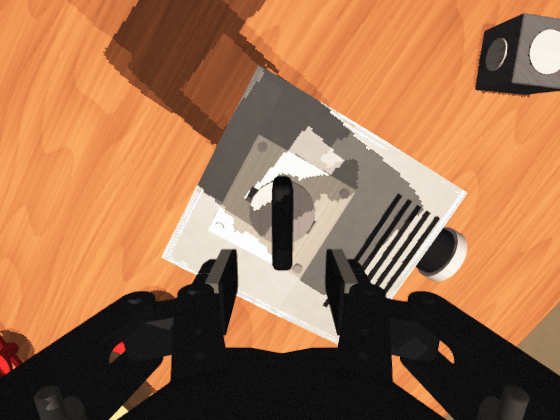

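The picture shows the wing at (283,222) standing upright, about 1.07 rad from the slot. The flange is about 6.9 mm above the plate, which is in the notch, and the fingers are clear.

```bash
python3 -c "
from station import manip
print(manip.sign_off())"
```

```text
the job is handed in; nothing more can be done
None
```

I put the wing cap in the port, turned it clockwise to the stop (0.76 N m peak), and let it rise locked about 1.07 rad from the slot, flange about 7 mm above the plate; the gripper is clear and the job was handed in at about 17 s, with no verdict returned.

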